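# Fish the bar out of the covered chip tray

### The arm

A 6-joint arm with a two-finger parallel gripper is mounted at the origin on the work surface; the furniture and walls round the work are solid. World frame = base frame: x ahead of the robot, y to its left, z up, the work surface at z = 0. Lengths are in m, angles in rad, forces in N, time in s.
With the tool pointing down it reaches from about 0.325 to 0.9 m from the base axis. Payload 3.5 kg.
Tool frame: the origin (TCP) lies at the very end of the fingers, on their centre line; the grasp point (between the pads) lies 19 mm behind it (r.grasp_offset is the z of the grasp point in the tool frame, in m); z points along the fingers, y is the line along which they close (so a half turn about z gives the same grasp; the last joint's range is limited). The gripper opens to 85 mm and grips with 20 to 120 N. Pads are 22 mm wide; open, the fingers measure 114 mm over their backs; the gripper's body (76 mm by 85 mm) begins 54 mm behind the grasp point. The pads swing forward as they close: fully open they stand 13 mm farther back than shut.
Start: joints at [-1.344, 0.276, -0.026, 1.268, 0, 1.467], TCP at [0.202, -0.591, 0.231] pointing down, gripper open.
Joint ranges: [-3.12, 3.12], [-0.85, 1.88], [-1.08, 1.24], [-1.95, 2.15], [-1.57, 1.53], [-3.14, 3.14]. Speed limits (rad/s): [2.57, 2.57, 3.14, 3.14, 3.14, 3.14].

### API

Orientations are given as a rotation vector (axis times angle).
In Python, from plant import r gives the robot as it stands.
- The arm moves only by the tool drive_tool, never from a script. Its argument "targets" is a list of rows, each a list of 2 entries, a list of its own where there are three numbers: the shift along the tool's x, y, z in m, then the turn, a rotation vector about the tool's x, y, z in degrees. A call has exactly 10 rows; each row shifts and turns the commanded pose from where the row before left it, along the tool's axes as they then stand; what a row does not reach is not made up. A row lasts 1/12 s, in which the tool goes at most 41.7 mm and 7.16 degrees, less where a joint would pass 70% of its speed; a pose out of reach is approached as far as the arm can. A call is refused whole if a number of a shift passes 0.0417 or a number of a turn 7.16, either way. A call with a gripper value outside its range is refused whole. "fingers" is the closure in counts, from 0 (fully open) to 255 (shut), set as the call begins (left out, the last holds). The fingers move at their own pace and stop on an object; "force" is the grip in N (left out, the last holds). Time passes only in rows, so rows that do not move let the fingers close, or fill a call up. It gives the time, the measured TCP pose, the force, the opening and the grip force at its end, in the units of the state.
- r.get_state(): the state, without advancing time (a new reading comes with each control period).
- r.camera(name): name is "side" or "top"; returns a dict with "pixels" (384x512x3 uint8, red, green, blue), "z_map" (384x512 float32, m along the optical axis (not along the pixel's ray), 0 where there is no reading), "K" (3x3 intrinsics, pixels), "k1" (the pictures are not rectified: a ray, as slopes to the right and down, at radius r is drawn at 1 + k1 r^2 times it, then the intrinsics apply), "R" (3x3) and "t" (3): a world point X has camera coordinates R X + t. Camera axes: x right, y down, z forward; pixel columns grow to the right and rows downward; lengths in m; the calibration is good to about 2 mm. A picture is of the moment at which its call begins.
- r.job_done(): hands the job in; it is judged then, once.
Trained networks look in the newest picture that a camera, given by its name, has taken for a name from the list of things; names that differ only in an ending like _2 or _b are one class to them, and where a whole thing is asked for, a point or a joint stands for the part that bears it (a point fixed in the world has none). Each returns a list of dicts, best first, with "score" (0 to 1); they miss things now and then, are a little off and sometimes report something else, mostly with a low value. They report only what shows in the picture. A call takes as long as a camera call.
- r.cut_out(camera, query): "mask" (384x512 bool, what is visible of it) and "point" ([column, row] in pixels, amid what is visible of it).
- r.tip_of(camera, query): "point" ([column, row] in pixels: a listed point, or the origin of a listed thing).
The state is a dict: "time_s": time; "joint_positions": joint angles; "joint_vel": joint speeds; "joint_efforts": joint torques, N m; "ee_pos": TCP position; "tcp_rot": TCP orientation; "ft_force": force on the tool from outside, world axes, zero at the start; "torque": the same for the moment, N m; "grip_width": opening from 0.0 (shut) to 1.0 (fully open); "grip_force": force on a finger pad.
Only numpy, scipy, OpenCV 4.12 (cv2) and the standard library are available. Lean on these libraries where they do the work, as an engineer would, in place of code of your own. Each camera call takes 0.05 s, during which the arm holds its last target. There are 200 camera calls.

### The job

A bright steel bar has slipped under the cover of the green chip tray, and it is longer than the opening in the cover. Take hold of it through the opening, tilt it so that it comes out one end first, then hold it level over the opening, about ten centimetres clear above the cover, and finish still holding it there. Leave the vee blocks, rusty can and drill chuck round about where they stand.

Things in the scene. Friction and masses are not known exactly. Their poses are not given: they have to be found in the camera images.
- chip_tray: green sheet-steel chip tray fixed to the bench, 170 (own x) x 320 (own y) x 50 mm high; origin under its centre, z up. Floor 3 mm, walls 4 mm, closed all round. Its flat cover is fixed (underside at 46.5 mm, top at 50 mm) with one opening, 120 x 120 mm, in the middle, edged in yellow. Hollow beneath over its whole length: 96 mm of room beyond the opening at each end, along y
- opening (a point): centre of the opening, at the level of the cover's top face (50 mm above the bench); axes as the chip tray's
- bar: bright steel bar, 20 x 170 x 20 mm (long along its own y), about 0.42 kg; origin at the middle of its underside. It lies on the tray floor roughly along the tray's y, its middle showing in the opening (up to 10 mm off its centre line) and both ends under the cover; loose
- bar_end_a (a point): centre of the bar's end face at its own +y (85 mm from the middle, 10 mm above the bar's underside)
- bar_end_b (a point): centre of the bar's end face at its own -y
- vee_block_0: steel vee block, 50 x 60 x 42 mm, loose bystander on the left; origin under its centre
- vee_block_1: the other steel vee block, same size, loose bystander
- can: rusty open can, 85 mm across, 112 mm high, loose bystander behind the tray, on the left; origin under its centre
- chuck: grey drill chuck standing upright, 44 mm across, 86 mm high, loose bystander on the right; origin under its centre

How it is judged:
On the way:
1. one end of the bar is up through the opening while the other end is still under the cover (((z of bar_end_a in the frame of opening above 0.015 m and z of bar_end_b in the frame of opening below -0.006 m) or (z of bar_end_b in the frame of opening above 0.015 m and z of bar_end_a in the frame of opening below -0.006 m))), for 0.1 s.
At the end, for the whole second after the job is handed in: The bar is gripped by the fingers, still (under 30 mm/s), touching the tray nowhere, level within 15 degrees, with both end centres 60 to 200 mm above the cover's top and its middle within 100 mm of the opening's centre seen from above; the four loose bystanders are within 30 mm of where they stood (contact force between the fingers and bar above 1 N and contact force between bar and chip_tray below 0.01 N and z of bar_end_a in the frame of opening between 0.06 and 0.2 m and z of bar_end_b in the frame of opening between 0.06 and 0.2 m and angle between bar's own y axis and vertical between 1.31 and 1.83 rad and horizontal distance between bar and opening below 0.1 m and linear speed of bar below 0.03 m/s and distance of each of vee_block_0, vee_block_1, can, chuck from where it was at the start of the episode below 0.03 m); the arm keeps its last pose, push and grip.
It fails at once if the first vee block is pushed more than 30 mm (distance of vee_block_0 from where it was at the start of the episode above 0.03 m).
It fails at once if the second vee block is pushed more than 30 mm (distance of vee_block_1 from where it was at the start of the episode above 0.03 m).
It fails at once if the rusty can is pushed more than 30 mm (distance of can from where it was at the start of the episode above 0.03 m).
It fails at once if the drill chuck is pushed more than 30 mm (distance of chuck from where it was at the start of the episode above 0.03 m).
It also fails if it takes over 45 s, if anything falls off the work surface, if the arm or the gripper's body presses on something with over 40 N, if the wrist force passes 120 N, or if a joint passes its speed limit or range.

## Working session

There is one attempt and no reset: what is moved stays moved. The work goes in short steps, Python scripts to look and compute and a tool call to move; the robot and the scene stay as the last step left them, time stands still between calls to the robot, and variables do not carry over. Pictures are saved under pics/ and viewed, at most 10 in all, crops included, and the job is handed in when it is done.

Besides the shell and the picture viewer there is one more tool, called after ">>>" as name(argument=value, ...) on one line, values as JSON. drive_tool: Moves the arm, as the interface text tells. Its arguments: {"type":"object","properties":{"targets":{"type":"array"},"fingers":{"type":"number"},"force":{"type":"number"}},"required":["targets"]}

```bash
mkdir -p pics; ls; cat > h.py <<'E'
import numpy as np, cv2
from plant import r
from scipy.spatial.transform import Rotation as Ro
def cloud(c):
    K,k1=c["K"],c["k1"]; z=c["z_map"]; h,w=z.shape
    u,v=np.meshgrid(np.arange(w),np.arange(h))
    p=np.stack([(u-K[0,2])/K[0,0],(v-K[1,2])/K[1,1]],-1)
    q=p.copy()
    for _ in range(10): q=p/(1+k1*(q**2).sum(-1,keepdims=True))
    X=np.concatenate([q,np.ones((h,w,1))],-1)*z[...,None]
    return (X-c["t"])@c["R"]
E
cat > a.py <<'E'
from h import *
s=r.get_state(); print({k:np.round(v,3) for k,v in s.items()})
ims=[]
for n in("top","side"):
    c=r.camera(n); P=cloud(c); np.savez(n,P=P,z=c["z_map"],px=c["pixels"])
    cv2.imwrite(f"pics/{n}0.png",c["pixels"][...,::-1])
    print(n,"campos",np.round(-c["R"].T@c["t"],3))
    for q in("chip_tray","bar","vee_block_0","can","chuck"):
        for d in r.cut_out(n,q)[:3]:
            m=d["mask"]&(c["z_map"]>0)
            if m.sum()<5: continue
            X=P[m]; rect=cv2.minAreaRect((X[:,:2]*1000).astype(np.float32))
            print(q,round(d["score"],2),d["point"],m.sum(),"med",np.round(np.median(X,0),3),"lo",np.round(np.percentile(X,2,0),3),"hi",np.round(np.percentile(X,98,0),3),"rect",np.round(rect[0]),np.round(rect[1]),round(rect[2],1))
    for q in("opening","bar","bar_end_a","chip_tray"):
        print(q,[(round(d["score"],2),np.round(d["point"],1)) for d in r.tip_of(n,q)[:2]])
E
python3 a.py
```

```text
pics
{'time_s': np.float64(0.0), 'joint_positions': array([-1.344,  0.277, -0.028,  1.268, -0.   ,  1.467]), 'joint_vel': array([ 0.   ,  0.001, -0.002, -0.003,  0.001, -0.001]), 'joint_efforts': array([ 2.0000e-03, -4.4550e+01,  2.9521e+01,  1.6000e-02, -0.0000e+00,
       -0.0000e+00]), 'ee_pos': array([ 0.202, -0.591,  0.23 ]), 'tcp_rot': array([-3.097, -0.515,  0.   ]), 'ft_force': array([ 0.639, -0.62 ,  0.861]), 'torque': array([0.028, 0.044, 0.04 ]), 'grip_force': np.float64(0.0), 'grip_width': np.float64(0.998)}
top campos [ 0.412 -0.004  1.264]
chip_tray 0.75 [283.0, 199.1] 5624 med [ 0.516 -0.067  0.048] lo [ 0.432 -0.217 -0.001] hi [0.603 0.086 0.054] rect [522. -63.] [179. 321.] 5.8
chip_tray 0.35 [147.2, 211.4] 345 med [0.479 0.363 0.032] lo [0.451 0.342 0.   ] hi [0.509 0.392 0.043] rect [480. 368.] [49. 60.] 82.0
bar 0.73 [285.5, 192.0] 307 med [ 0.524 -0.066  0.019] lo [ 0.508 -0.127 -0.   ] hi [ 0.542 -0.01   0.027] rect [526. -67.] [ 25. 124.] 8.9
vee_block_0 0.94 [145.8, 210.5] 340 med [0.483 0.366 0.033] lo [0.454 0.342 0.012] hi [0.512 0.392 0.044] rect [484. 373
[... 1179 characters left out ...]
46 -0.004] hi [0.612 0.428 0.042] rect [581. 375.] [90. 90.] 71.9
can 0.78 [187.4, 251.6] 1636 med [0.642 0.311 0.07 ] lo [0.606 0.243 0.001] hi [0.683 0.327 0.11 ] rect [665. 222.] [ 92. 221.] 21.0
can 0.31 [244.2, 293.7] 709 med [0.484 0.385 0.027] lo [ 0.453  0.348 -0.002] hi [0.515 0.4   0.042] rect [483. 360.] [79. 61.] 81.6
chuck 0.55 [293.6, 151.0] 206 med [ 0.394 -0.338  0.043] lo [ 0.374 -0.359  0.001] hi [ 0.413 -0.328  0.082] rect [  425. -1181.] [  41. 1713.] 2.1
opening [(0.91, array([250.9, 184. ])), (0.32, array([250.7, 199.6]))]
bar [(0.48, array([251.6, 200. ])), (0.26, array([206.5, 305.5]))]
bar_end_a [(0.6, array([247.1, 181.5]))]
chip_tray [(0.56, array([249.2, 195.3]))]
```

```bash
cat > b.py <<'E'
from h import *
d=np.load("top.npz"); P=d["P"]
m=(P[...,0]>.41)&(P[...,0]<.64)&(P[...,1]>-.25)&(P[...,1]<.12)&(d["z"]>0)
for n,lo,hi in(("cover",.042,.06),("bar",.016,.031)):
    k=m&(P[...,2]>lo)&(P[...,2]<hi)
    if n=="bar": k&=(abs(P[...,0]-.525)<.03)&(abs(P[...,1]+.066)<.055)
    X=P[k]; 
    if n=="bar":
        k2=cv2.fitLine((X[:,:2]).astype(np.float32),cv2.DIST_HUBER,0,.001,.001).ravel(); print("barline",k2, np.degrees(np.arctan2(-k2[0],k2[1])))
    print(n,k.sum(),np.round(np.median(X,0),4),cv2.minAreaRect((X[:,:2]*1000).astype(np.float32)))
# opening: hull hole in cover
k=(m&(P[...,2]>.042)).astype(np.uint8)
cs,h=cv2.findContours(k,cv2.RETR_CCOMP,cv2.CHAIN_APPROX_NONE)
for c,hh in zip(cs,h[0]):
    if len(c)>60: 
        Q=np.array([P[v,u] for u,v in c[:,0]]); Q=Q[Q[:,2]>.04]; print(hh[3],len(Q),cv2.minAreaRect((Q[:,:2]*1000).astype(np.float32)))
im=d["px"][110:270,190:400,::-1]; cv2.imwrite("pics/c1.png",np.vstack([cv2.resize(im,(786,600))]))
E
python3 b.py
```

```text
cover 4350 [ 0.5167 -0.0628  0.049 ] ((518.08984375, -65.98138427734375), (170.23745727539062, 317.3834533691406), 5.854263782501221)
barline [ 0.15585528 -0.9877799   0.52404815 -0.06637377] -171.0336
bar 211 [ 0.5242 -0.0651  0.0205] ((524.2510986328125, -66.38189697265625), (18.798309326171875, 111.4482650756836), 8.151166915893555)
-1 317 ((518.08984375, -65.98138427734375), (170.23745727539062, 317.3834533691406), 5.854263782501221)
0 157 ((517.5205078125, -67.32138061523438), (127.28083801269531, 125.57415771484375), 5.748379707336426)
```

View pics/top0.png

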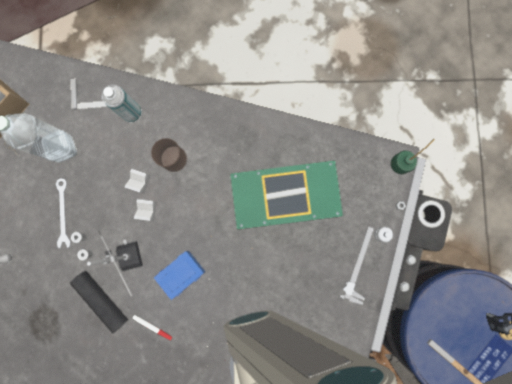

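View pics/side0.png

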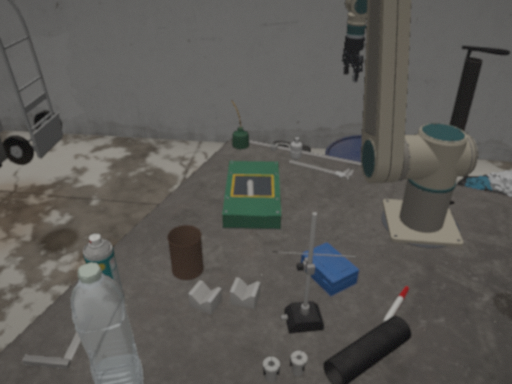

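```bash
cat >> h.py <<'E'
TR=Ro.from_euler("z",5.8,degrees=True); O=np.array([.518,-.0665,.05]); BY=8.5
def ray(c,px,zw):
    K,k1=c["K"],c["k1"]; p=np.array([(px[0]-K[0,2])/K[0,0],(px[1]-K[1,2])/K[1,1]]); q=p
    for _ in range(10): q=p/(1+k1*(q@q))
    d=c["R"].T@np.r_[q,1]; o=-c["R"].T@c["t"]; return o+d*(zw-o[2])/d[2]
def tool(pos,tilt=0,yaw=BY,flip=1):
    """tool R: z down, y across the bar (tilt deg raises bar's +y end)"""
    B=Ro.from_euler("z",yaw,degrees=True)*Ro.from_euler("x",tilt,degrees=True)
    M=B.as_matrix(); return np.array(pos),Ro.from_matrix(np.c_[flip*M[:,1],flip*M[:,0],-M[:,2]])
def rows(pos,R,n,start=None):
    s=r.get_state()
    p0,R0=start or (np.array(s["ee_pos"]),Ro.from_rotvec(s["tcp_rot"]))
    rel=R0.inv()*R; w=rel.as_rotvec()/n; S=sum(Ro.from_rotvec(k*w).as_matrix() for k in range(n))
    d=np.linalg.solve(S,R0.inv().apply(pos-p0)); print("n",n,"shift",np.round(d,4),"turn",np.round(np.degrees(w),2),"tot",np.round(np.degrees(w*n),1))
E
cat > c.py <<'E'
from h import *
for n in("top","side"):
    c=r.camera(n)
    for q,z in(("bar",.003),("bar_end_a",.013),("opening",.05)):
        for d in r.tip_of(n,q)[:2]: 
            X=ray(c,d["point"],z); print(n,q,round(d["score"],2),np.round(X,3),"in tray",np.round(TR.inv().apply(X-O),3))
R0=Ro.from_rotvec(r.get_state()["tcp_rot"]); print(R0.as_matrix().round(2))
ax=Ro.from_euler("z",BY,degrees=True).apply([0,1,0])
g=np.array([.5242,-.066,0])+ax*.022; print("grasp xy",g)
for f in(1,-1):
  for n in(20,): rows(*tool([g[0],g[1],.16],0,flip=f),n)
E
python3 c.py
```

```text
top bar 0.48 [ 0.528 -0.054  0.003] in tray [ 0.011  0.011 -0.047]
top bar_end_a 0.66 [0.512 0.026 0.013] in tray [ 0.003  0.093 -0.037]
top bar_end_a 0.58 [ 0.536 -0.146  0.013] in tray [ 0.009 -0.081 -0.037]
top opening 0.73 [ 0.521 -0.064  0.05 ] in tray [0.003 0.003 0.   ]
side bar 0.63 [ 0.528 -0.065  0.003] in tray [ 0.011  0.001 -0.047]
side bar_end_a 0.66 [ 0.539 -0.127  0.013] in tray [ 0.015 -0.062 -0.037]
side opening 0.66 [ 0.518 -0.066  0.05 ] in tray [0. 0. 0.]
side opening 0.48 [ 0.535 -0.094  0.05 ] in tray [ 0.014 -0.029  0.   ]
[[ 0.95  0.32  0.  ]
 [ 0.32 -0.95  0.  ]
 [ 0.    0.   -1.  ]]
grasp xy [ 0.52094819 -0.04424165  0.        ]
n 20 shift [ 0.0343 -0.0018  0.0036] turn [ 0.   -0.   -3.98] tot [  0.   -0.  -79.6]
n 20 shift [ 0.0009 -0.0361  0.0036] turn [-0.   -0.    5.02] tot [ -0.   -0.  100.4]
```

>>> drive_tool(targets=[[[0.0343, -0.0018, 0.0036], [0, 0, -3.98]], [[0.0343, -0.0018, 0.0036], [0, 0, -3.98]], [[0.0343, -0.0018, 0.0036], [0, 0, -3.98]], [[0.0343, -0.0018, 0.0036], [0, 0, -3.98]], [[0.0343, -0.0018, 0.0036], [0, 0, -3.98]], [[0.0343, -0.0018, 0.0036], [0, 0, -3.98]], [[0.0343, -0.0018, 0.0036], [0, 0, -3.98]], [[0.0343, -0.0018, 0.0036], [0, 0, -3.98]], [[0.0343, -0.0018, 0.0036], [0, 0, -3.98]], [[0.0343, -0.0018, 0.0036], [0, 0, -3.98]]], fingers=110, force=100)

```text
time_s: 2.23
ee_pos: [0.4623, -0.3747, 0.1952]
tcp_rot: [2.735, 1.544, 0.0]
ft_force: [0.3, -0.6, 0.2]
grip_width: 0.572
grip_force: 0.0
```

>>> drive_tool(targets=[[[0.0343, -0.0018, 0.0036], [0, 0, -3.98]], [[0.0343, -0.0018, 0.0036], [0, 0, -3.98]], [[0.0343, -0.0018, 0.0036], [0, 0, -3.98]], [[0.0343, -0.0018, 0.0036], [0, 0, -3.98]], [[0.0343, -0.0018, 0.0036], [0, 0, -3.98]], [[0.0343, -0.0018, 0.0036], [0, 0, -3.98]], [[0.0343, -0.0018, 0.0036], [0, 0, -3.98]], [[0.0343, -0.0018, 0.0036], [0, 0, -3.98]], [[0.0343, -0.0018, 0.0036], [0, 0, -3.98]], [[0.0343, -0.0018, 0.0036], [0, 0, -3.98]]])

```text
time_s: 3.07
ee_pos: [0.5222, -0.043, 0.1594]
tcp_rot: [2.046, 2.383, 0.001]
ft_force: [-0.3, -0.3, 0.3]
grip_width: 0.568
grip_force: 0.0
```

```bash
cat > d.py <<'E'
from h import *
s=r.get_state(); print({k:np.round(s[k],3) for k in("time_s","joint_positions","ee_pos","tcp_rot","grip_width")})
rows(*tool([.521,-.044,.16]),5); rows(*tool([.521,-.044,.03]),10)
c=r.camera("side"); im=c["pixels"][100:280,150:390,::-1]; cv2.imwrite("pics/d.png",cv2.resize(im,(800,600),interpolation=cv2.INTER_CUBIC))
E
python3 d.py
```

```text
{'time_s': np.float64(3.067), 'joint_positions': array([-0.206,  0.148, -0.345,  1.077,  0.   ,  1.213]), 'ee_pos': array([ 0.522, -0.043,  0.159]), 'tcp_rot': array([2.046e+00, 2.383e+00, 1.000e-03]), 'grip_width': np.float64(0.568)}
n 5 shift [-0.0002 -0.0003 -0.0001] turn [0.01 0.   0.04] tot [0.1 0.  0.2]
n 10 shift [-0.0001 -0.0001  0.0129] turn [0.01 0.   0.02] tot [0.1 0.  0.2]
```

View pics/d.png

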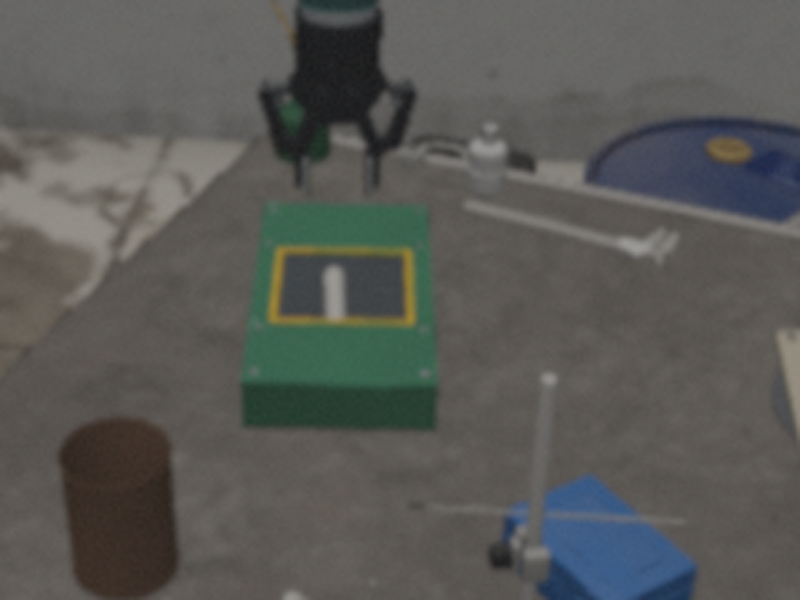

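>>> drive_tool(targets=[[[0, -0.001, 0.016], [0, 0, 0.2]], [[0, 0, 0.016], [0, 0, 0]], [[0, 0, 0.016], [0, 0, 0]], [[0, 0, 0.016], [0, 0, 0]], [[0, 0, 0.016], [0, 0, 0]], [[0, 0, 0.016], [0, 0, 0]], [[0, 0, 0.016], [0, 0, 0]], [[0, 0, 0.016], [0, 0, 0]], [[0, 0, 0.016], [0, 0, 0]], [[0, 0, 0.006], [0, 0, 0]]])

```text
time_s: 3.95
ee_pos: [0.5192, -0.0446, 0.0074]
tcp_rot: [-2.054, -2.374, 0.003]
ft_force: [0.2, 0.3, 0.3]
grip_width: 0.569
grip_force: 0.0
```

>>> drive_tool(targets=[[[0, 0, 0], [0, 0, 0]], [[0, 0, 0], [0, 0, 0]], [[0, 0, 0], [0, 0, 0]], [[0, 0, 0], [0, 0, 0]], [[0, 0, 0], [0, 0, 0]], [[0, 0, 0], [0, 0, 0]], [[0, 0, 0], [0, 0, 0]], [[0, 0, 0], [0, 0, 0]], [[0, 0, 0], [0, 0, 0]], [[0, 0, 0], [0, 0, 0]]], fingers=255, force=100)

```text
time_s: 4.78
ee_pos: [0.5217, -0.045, 0.0104]
tcp_rot: [2.054, 2.375, 0.001]
ft_force: [-0.9, 1.4, 5.3]
grip_width: 0.2
grip_force: 99.8
```

```bash
cat > e.py <<'E'
from h import *
s=r.get_state(); p=np.array(s["ee_pos"]); R=Ro.from_rotvec(s["tcp_rot"])
M=R.as_matrix(); print(M.round(3)); yaw=np.degrees(np.arctan2(-M[0,0],M[1,0])); print("yaw",yaw)
ax=Ro.from_euler("z",yaw,degrees=True).apply([0,1,0])
st=TR.inv().apply(p-O); print("in tray",st)
D=st[1]-.004+.085; e0=st[1]-D  # grip to -y end; its tray y
def pose(e,zb,th):
    t=np.radians(th); h=.0074
    s_=e+D*np.cos(t)-h*np.sin(t); z=zb+D*np.sin(t)+h*np.cos(t)
    # checks: upper face at y=-60, end heights
    print("pose e",e,"th",th,"upper@-60",zb+(-.06-e)*np.tan(t)+.02/np.cos(t),"lower@+60",zb+(.06-e)*np.tan(t),"hi end",zb+.17*np.sin(t)+.01*np.cos(t),"hi y",e+.17*np.cos(t))
    q=p+ax*(s_-st[1]); q[2]=z; return tool(q,th,yaw)
W=[(pose(e0,.008,0),2),(pose(e0-.04,.008,0),8),(pose(e0-.04,.006,14),10),(pose(-.098,.006,23),10),(pose(-.05,.03,23),10),(pose(-.05,.13,23),10)]
prev=(p,R)
for w,n in W: rows(*w,n,start=prev); prev=w
E
python3 e.py
```

```text
[[-0.144  0.99   0.002]
 [ 0.99   0.144 -0.   ]
 [-0.001  0.002 -1.   ]]
yaw 8.29730725833693
in tray [ 0.00582914  0.02106568 -0.03961748]
pose e -0.081 th 0 upper@-60 0.028 lower@+60 0.008 hi end 0.018000000000000002 hi y 0.08900000000000001
pose e -0.121 th 0 upper@-60 0.028 lower@+60 0.008 hi end 0.018000000000000002 hi y 0.049000000000000016
pose e -0.121 th 14 upper@-60 0.041821280760431984 lower@+60 0.0511283685146157 hi end 0.05682967951470348 hi y 0.043950273466919404
pose e -0.098 th 23 upper@-60 0.0438572505640709 lower@+60 0.07306702096111756 hi end 0.08162934037770096 hi y 0.05848582508691488
pose e -0.05 th 23 upper@-60 0.04748245938600988 lower@+60 0.07669222978305652 hi end 0.10562934037770096 hi y 0.10648582508691488
pose e -0.05 th 23 upper@-60 0.14748245938600987 lower@+60 0.17669222978305654 hi end 0.20562934037770098 hi y 0.10648582508691488
n 2 shift [-0.      0.     -0.0025] turn [0.05 0.02 0.  ] tot [0.1 0.  0. ]
n 8 shift [-0.005  0.     0.   ] turn [0. 0. 0.] tot [0. 0. 0.]
n 10 shift [-0.0002 -0.     -0.0023] turn [ 0.   1.4 -0. ] tot [ 0. 14. -0.]
n 10 shift [ 0.0021  0.     -0.0009] turn [0.  0.9 0. ] tot [0. 9. 0.]
n 10 shift [ 0.0054 -0.     -0.0003] turn [0. 0. 0.] tot [0. 0. 0.]
n 10 shift [ 0.0039  0.     -0.0092] turn [0. 0. 0.] tot [0. 0. 0.]
```

>>> drive_tool(targets=[[[0, 0, -0.0025], [0, 0, 0]], [[0, 0, -0.0025], [0, 0, 0]], [[-0.005, 0, 0], [0, 0, 0]], [[-0.005, 0, 0], [0, 0, 0]], [[-0.005, 0, 0], [0, 0, 0]], [[-0.005, 0, 0], [0, 0, 0]], [[-0.005, 0, 0], [0, 0, 0]], [[-0.005, 0, 0], [0, 0, 0]], [[-0.005, 0, 0], [0, 0, 0]], [[-0.005, 0, 0], [0, 0, 0]]])

```text
time_s: 5.62
ee_pos: [0.5266, -0.085, 0.0143]
tcp_rot: [-2.055, -2.376, 0.0]
ft_force: [0.4, -0.1, -4.5]
grip_width: 0.202
grip_force: 98.5
```

```bash
cat > f.py <<'E'
from h import *
import sys
s=r.get_state(); print({k:np.round(s[k],3) for k in("time_s","ee_pos","tcp_rot","ft_force","grip_width","grip_force")})
ims=[]
for n,(a,b) in(("top",(130,220)),("side",(110,190))):
    c=r.camera(n); ims.append(cv2.resize(c["pixels"][a:a+120,b:b+130 if n=="side" else b+130,::-1],(400,369),interpolation=cv2.INTER_CUBIC))
    P=cloud(c)
    for d in r.cut_out(n,"bar")[:2]:
        m=d["mask"]&(c["z_map"]>0); T=TR.inv().apply(P[m]-O); print(n,round(d["score"],2),m.sum(),np.round(np.percentile(T,[3,50,97],axis=0),3).tolist())
cv2.imwrite(f"pics/{sys.argv[1]}.png",np.hstack(ims))
E
python3 f.py f1
```

```text
{'time_s': np.float64(5.617), 'ee_pos': array([ 0.527, -0.085,  0.014]), 'tcp_rot': array([-2.055, -2.376,  0.   ]), 'ft_force': array([ 0.358, -0.076, -4.518]), 'grip_width': np.float64(0.202), 'grip_force': np.float64(98.517)}
side 0.63 167 [[-0.168, -0.27, -0.044], [-0.151, -0.254, -0.01], [-0.134, -0.247, 0.021]]
```

View pics/f1.png

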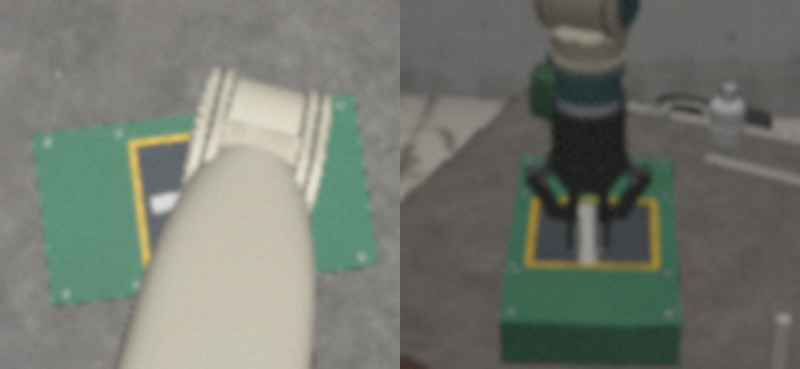

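>>> drive_tool(targets=[[[-0.0002, 0, -0.0023], [0, 1.4, 0]], [[-0.0002, 0, -0.0023], [0, 1.4, 0]], [[-0.0002, 0, -0.0023], [0, 1.4, 0]], [[-0.0002, 0, -0.0023], [0, 1.4, 0]], [[-0.0002, 0, -0.0023], [0, 1.4, 0]], [[-0.0002, 0, -0.0023], [0, 1.4, 0]], [[-0.0002, 0, -0.0023], [0, 1.4, 0]], [[-0.0002, 0, -0.0023], [0, 1.4, 0]], [[-0.0002, 0, -0.0023], [0, 1.4, 0]], [[-0.0002, 0, -0.0023], [0, 1.4, 0]]])

```text
time_s: 6.65
ee_pos: [0.5272, -0.089, 0.0371]
tcp_rot: [-1.927, -2.228, -0.239]
ft_force: [-0.2, 0.1, -3.4]
grip_width: 0.203
grip_force: 98.5
```

>>> drive_tool(targets=[[[0.0021, 0, -0.0009], [0, 0.9, 0]], [[0.0021, 0, -0.0009], [0, 0.9, 0]], [[0.0021, 0, -0.0009], [0, 0.9, 0]], [[0.0021, 0, -0.0009], [0, 0.9, 0]], [[0.0021, 0, -0.0009], [0, 0.9, 0]], [[0.0021, 0, -0.0009], [0, 0.9, 0]], [[0.0021, 0, -0.0009], [0, 0.9, 0]], [[0.0021, 0, -0.0009], [0, 0.9, 0]], [[0.0021, 0, -0.0009], [0, 0.9, 0]], [[0.0021, 0, -0.0009], [0, 0.9, 0]]])

```text
time_s: 7.48
ee_pos: [0.5247, -0.0717, 0.0521]
tcp_rot: [-1.84, -2.128, -0.376]
ft_force: [-0.0, 0.2, -4.8]
grip_width: 0.204
grip_force: 98.5
```

```bash
python3 f.py f2
```

```text
{'time_s': np.float64(7.483), 'ee_pos': array([ 0.525, -0.072,  0.052]), 'tcp_rot': array([-1.84 , -2.128, -0.376]), 'ft_force': array([-0.028,  0.196, -4.829]), 'grip_width': np.float64(0.204), 'grip_force': np.float64(98.545)}
top 0.45 183 [[-0.006, -0.029, 0.004], [0.004, 0.019, 0.024], [0.013, 0.058, 0.039]]
side 0.38 72 [[-0.004, -0.067, -0.011], [0.006, 0.045, 0.028], [0.016, 0.062, 0.04]]
```

View pics/f2.png

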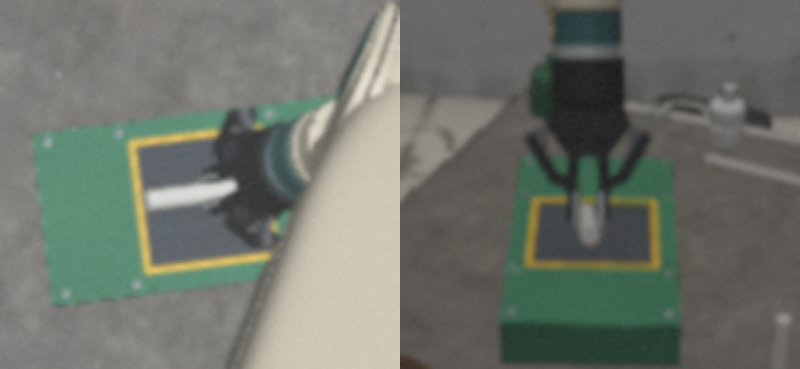

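>>> drive_tool(targets=[[[0.0064, 0, -0.0003], [0, 0, 0]], [[0.0064, 0, -0.0003], [0, 0, 0]], [[0.0064, 0, -0.0003], [0, 0, 0]], [[0.0064, 0, -0.0003], [0, 0, 0]], [[0.0064, 0, -0.0003], [0, 0, 0]], [[0.0064, 0, -0.0003], [0, 0, 0]], [[0.0064, 0, -0.0003], [0, 0, 0]], [[0.0064, 0, -0.0003], [0, 0, 0]], [[0.0064, 0, -0.0003], [0, 0, 0]], [[0.0064, 0, -0.0003], [0, 0, 0]]])

```text
time_s: 8.52
ee_pos: [0.5162, -0.0141, 0.08]
tcp_rot: [-1.841, -2.129, -0.374]
ft_force: [0.2, 0.0, -3.8]
grip_width: 0.204
grip_force: 98.6
```

>>> drive_tool(targets=[[[0.0035, 0, -0.0082], [0, 0, 0]], [[0.0035, 0, -0.0082], [0, 0, 0]], [[0.0035, 0, -0.0082], [0, 0, 0]], [[0.0035, 0, -0.0082], [0, 0, 0]], [[0.0035, 0, -0.0082], [0, 0, 0]], [[0.0035, 0, -0.0082], [0, 0, 0]], [[0.0035, 0, -0.0082], [0, 0, 0]], [[0.0035, 0, -0.0082], [0, 0, 0]], [[0.0035, 0, -0.0082], [0, 0, 0]], [[0.0035, 0, -0.0082], [0, 0, 0]]])

```text
time_s: 9.35
ee_pos: [0.5163, -0.0145, 0.1698]
tcp_rot: [-1.841, -2.128, -0.375]
ft_force: [0.0, 0.3, -4.0]
grip_width: 0.205
grip_force: 98.5
```

```bash
cat > g.py <<'E'
from h import *
t=O+TR.apply([.006,.012,0]); t[2]=.16+.0074
rows(*tool(t,0,8.3),10)
E
python3 g.py; python3 f.py f3
```

```text
n 10 shift [-0.004   0.0001 -0.0006] turn [ 0.  -2.3 -0. ] tot [  0. -23.  -0.]
{'time_s': np.float64(9.35), 'ee_pos': array([ 0.516, -0.015,  0.17 ]), 'tcp_rot': array([-1.841, -2.128, -0.375]), 'ft_force': array([ 0.02 ,  0.26 , -3.956]), 'grip_width': np.float64(0.205), 'grip_force': np.float64(98.476)}
top 0.69 194 [[-0.008, 0.038, 0.125], [0.001, 0.076, 0.142], [0.01, 0.111, 0.157]]
```

>>> drive_tool(targets=[[[-0.004, 0, 0], [0, -2.3, 0]], [[-0.004, 0, 0], [0, -2.3, 0]], [[-0.004, 0, 0], [0, -2.3, 0]], [[-0.004, 0, 0], [0, -2.3, 0]], [[-0.004, 0, 0], [0, -2.3, 0]], [[-0.004, 0, 0], [0, -2.3, 0]], [[-0.004, 0, 0], [0, -2.3, 0]], [[-0.004, 0, 0], [0, -2.3, 0]], [[-0.004, 0, 0], [0, -2.3, 0]], [[-0.004, 0, 0], [0, -2.3, 0]]])

```text
time_s: 10.38
ee_pos: [0.5209, -0.0524, 0.1591]
tcp_rot: [-2.054, -2.375, 0.002]
ft_force: [-1.2, 0.9, -4.1]
grip_width: 0.199
grip_force: 98.5
```

>>> drive_tool(targets=[[[0, 0, 0], [0, 0, 0]], [[0, 0, 0], [0, 0, 0]], [[0, 0, 0], [0, 0, 0]], [[0, 0, 0], [0, 0, 0]], [[0, 0, 0], [0, 0, 0]], [[0, 0, 0], [0, 0, 0]], [[0, 0, 0], [0, 0, 0]], [[0, 0, 0], [0, 0, 0]], [[0, 0, 0], [0, 0, 0]], [[0, 0, 0], [0, 0, 0]]])

```text
time_s: 11.22
ee_pos: [0.5219, -0.0529, 0.1602]
tcp_rot: [-2.055, -2.376, -0.0]
ft_force: [0.2, 2.0, -3.5]
grip_width: 0.202
grip_force: 98.5
```

```bash
python3 f.py f4
```

```text
{'time_s': np.float64(11.217), 'ee_pos': array([ 0.522, -0.053,  0.16 ]), 'tcp_rot': array([-2.055, -2.376, -0.   ]), 'ft_force': array([ 0.181,  1.966, -3.483]), 'grip_width': np.float64(0.202), 'grip_force': np.float64(98.531)}
side 0.56 175 [[-0.004, -0.076, 0.11], [0.007, 0.027, 0.118], [0.016, 0.085, 0.123]]
```

View pics/f4.png

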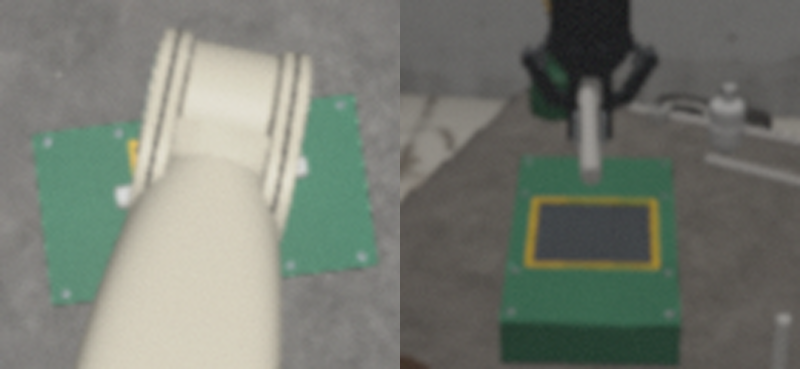

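The pictures show the bar level in the fingers. Both ends stick out over the tray (top crop, about columns 122 and 300), its top face is about 12 cm above the cover, and the opening is empty.

```bash
python3 -c "
from plant import r
print(r.job_done())"
```

```text
the job is handed in; nothing more can be done
None
```

I handed the job in at about 11 s with the bar still gripped (about 98 N), level, roughly 10 cm clear above the cover and centred over the opening; it came out one end first, no move was made near the bystanders, and the hand-in gave back no verdict.

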